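# Drop a shoe last home in the bench jack and lock it

## Robot

A 6-joint arm with a two-finger parallel gripper is mounted at the origin on the work surface. World frame = base frame: x ahead of the robot, y to its left, z up, the work surface at z = 0. Lengths are in mm, angles in rad, forces in N, time in s.
With the tool pointing down it reaches from about 300 to 875 mm from the base axis. Payload 6.4 kg.
Tool frame: the origin (TCP) lies on the centre line of the jaws, within the pads' length; the fingertips stand 19 mm ahead of it and the grasp point (between the pads) is the TCP; z points along the fingers, y is the direction in which the jaws open and shut (so a half turn about z gives the same grasp; the last joint's range is limited). The gripper opens to 88 mm and grips with 3 to 60 N. Pads are 18 mm wide; open, the fingers measure 123 mm over their backs; the gripper's body (75 mm by 187 mm) begins 45 mm behind the grasp point.
Start: joints at [-1.554, 0.181, 1.607, -0, 1.354, -0.206], TCP at [127.068, -560.799, 257.714] pointing down, gripper open.
Joint ranges: [-2.99, 2.99], [-0.89, 2.07], [0.3, 2.58], [-1.14, 4.28], [0, 2.63], [-3.12, 3.12]. Speed limits (rad/s): [2.57, 2.57, 3.01, 3.14, 3.14, 3.14].

## Interface

Orientations are given as a rotation vector (axis times angle).
In Python, from cell import env gives the robot as it stands.
- The arm moves only by the tool drive_tool, never from a script. Its argument "deltas" is a list that holds one entry, the list of rows, each a list of 7 numbers: the turn, a rotation vector about the world's x, y, z in degrees, then the shift along the world's x, y, z in mm, then the finger opening in mm, from 0 to 88.1. A call has 1 to 10 rows; each row is the pose to reach, as a shift and turn from the pose measured when the call began; what a row does not reach only later rows make up. A row lasts 1/8 s, in which the tool goes at most 62.5 mm and 10.7 degrees, less where a joint would pass 70% of its speed; a pose out of reach is approached as far as the arm can. A call with a gripper value outside its range is refused whole. The fingers move at their own pace and stop on an object; "newtons" is the grip in N (left out, the last holds). Time passes only in rows, so rows that repeat a pose let the fingers close. It gives the time, the measured TCP pose, the force and the opening at its end, in the units of the state.
- env.read_state(): the state, without advancing time (a new reading comes with each control period).
- env.snapshot(name): name is "side" or "top" or "wrist"; returns a dict with "img" (384x512x3 uint8, blue, green, red), "fovy" (degrees; the focal length in pixels is half the picture's height over the tangent of half this angle, whatever the lens; pixels are square), "cx", "cy" (the principal point, pixels), "cam_to_world" (4x4, takes a point from camera to world coordinates). Camera axes: x right, y down, z forward; pixel columns grow to the right and rows downward; lengths in mm; the calibration is good to about 2 mm. A picture is of the moment at which its call begins. There is no depth.
- env.finish_job(): hands the job in, once; it reports no verdict.
The state is a dict: "time": time; "joint_pos": joint angles; "qvel": joint speeds; "effort": joint torques, N m; "tool_pos": TCP position; "tcp_rot": TCP orientation; "contact_force": force on the tool from outside, world axes, zero at the start; "wrist_torque": the same for the moment, N m; "grip_width": finger opening in mm.
Only numpy, scipy, OpenCV 4.12 (cv2) and the standard library are available. Lean on these libraries where they do the work, as an engineer would, in place of code of your own. Each camera call takes 0.05 s, during which the arm holds its last target. There are 200 camera calls.

## Task

The upside-down shoe last is standing high in the bench jack because the lugs of its splined stub are not in line with the notches in the socket. Turn it clockwise (seen from above), bringing its toe over the toe rest, until it drops fully home, and only then push the jack's locking lever all the way over to the other side. Leave everything else on the bench where it is.

Things in the scene. Friction and masses are not known exactly. Their poses are not given: they have to be found in the camera images.
- jack: Bench jack fixed to the table: blue base plate 12 mm thick (140 x 120 mm, plus an arm to its -y side) with a steel socket column, 68 mm in diameter and 90 mm high, with a vertical bore 27 mm in diameter. Origin on the bore's axis at table level; z up, x from the bore towards the toe rest.
- socket (a point): Centre of the socket's rim on the bore's axis, 90 mm above the table; axes parallel to the jack's. The rim has three radial notches, 14 mm wide and 16 mm deep, at 0 (the jack's +x side), +105 and -105 degrees about z.
- toe_rest (a point): Centre of the top of the jack's toe rest, a small black rubber pad (24 x 50 mm) on a thin post, 118 mm to the jack's +x side, top 138 mm above the table. The seated last's toe hangs about 20 mm above it.
- last: Dark wooden shoe last, sole up, loose, about 0.5 kg. Origin on its stub's axis at the underside of the steel collar (68 mm across); z up, x to the toe. Starts with its lugs standing on the rim: origin 103 mm above the table, toe turned 30 to 80 degrees anticlockwise (from above) from the toe rest. Home: collar on the rim, origin at 90 mm, x axes of last and jack in line.
- stub_end (a point): Centre of the lower end of the last's steel stub (24 mm in diameter, in the bore with 1.5 mm play all round), 75 mm below the last's origin. Just under the collar the stub has three radial lugs, 9 mm wide, 13 mm high, reaching 27 mm from the axis, at 0, +105 and -105 degrees about the last's z.
- last_grip (a point): Point on the last's axis 85 mm above its origin, 20 mm below the flat sole. Sides here are upright and parallel, 52 mm apart (y = -26 and +26 mm), from x = -50 to +38 mm and from 58 to 105 mm above the origin: grip across them. It turns easily; with lugs and notches in line (within about 5 degrees) it drops 13 mm if free, or with a light push, and then no longer turns.
- toe (a point): Tip of the last's toe on the sole, 144 mm to +x of the last's origin and 105 mm above it. The heel end reaches 82 mm to -x. The forepart is up to 75 mm wide; its underside rises from 36 mm above the last's origin at the waist to 88 mm at the tip.
- lock (a joint): Locking lever, a toggle on a dark block on the base plate's arm; its pivot lies 160 mm to the jack's -y side, 34 mm above the table. 0 rad: leans 29 degrees towards the jack's -x; 1.0 rad: at its far stop, leaning 29 degrees towards +x. Starts at 0 to 0.15, moves with about 1 N at the ball and stays where it is left.
- lock_tip (a point): Centre of the black ball, 26 mm in diameter, on the end of the 10 mm thick locking lever, 80 mm from its pivot; 104 mm above the table at either end of its swing, 114 mm midway. It moves from 38 mm on the jack's -x side of the pivot to 38 mm on the +x side.
- polish_tin: Bystander: closed flat aluminium polish tin, 76 mm in diameter, 26 mm high; origin under its centre.
- heel_block: Bystander: dark heel block 70 x 60 x 26 mm; origin under its centre.
- brush: Bystander: flat brush with a wooden handle, lying flat; origin on its underside.
- hammer: Bystander: hammer lying flat; origin on its underside.
- stick_pot: Bystander: grey pot, 72 mm in diameter and 80 mm high, full of wax sticks that stand up to 140 mm; origin under its centre.
- dressing: Bystander: amber bottle, 56 mm in diameter, 130 mm high; origin under its centre.
Things that resemble listed ones, but are neither listed nor needed, are in the scene too. What is shaped like the last but purple or red is not meant.

How it is judged (in metres and radians):
On the way, in this order (a step that is already met when the one before it is completed fails the run):
1. the last has dropped home in the socket (z of last in the frame of jack between 0.085 and 0.0925 m and horizontal distance between last and socket below 0.005 m and angle between last's own z axis and vertical below 0.06 rad and angle between the x axis of last and the x axis of jack, either way round below 0.2 rad), for 0.2 s.
2. the locking lever is pushed right over (value of joint lock above 0.85 rad), for 0.2 s.
At the end, for the whole second after the job is handed in: The last is home and at rest: origin 85 to 92.5 mm above the table, within 5 mm of the bore's axis, upright within 0.06 rad, x axes of last and jack within 0.2 rad; the locking lever is at its far side (joint above 0.85 rad), thrown after the last dropped (all of step 1 and value of joint lock above 0.85 rad and linear speed of last below 0.02 m/s); the robot touches nothing.
It fails at once if a bystander is moved by more than 30 mm (distance of any of polish_tin, heel_block, brush, hammer, stick_pot, dressing from where it was at the start of the episode above 0.03 m).
It also fails if it takes over 51 s, if anything falls off the work surface, if the arm or the gripper's body presses on something with over 40 N, if the wrist force passes 120 N, or if a joint passes its speed limit or range.

## Working session

There is one attempt and no reset: what is moved stays moved. The work goes in short steps, Python scripts to look and compute and a tool call to move; the robot and the scene stay as the last step left them, time stands still between calls to the robot, and variables do not carry over. Pictures are saved under pics/ and viewed, about 8 in all and at most 12, crops included, and the job is handed in when it is done.

Besides the shell and the picture viewer there is one more tool, called after "Emit:" in YAML: its name, and indented under it one key for each argument. drive_tool: Moves the arm, as the interface text tells. Its arguments: {"type":"object","properties":{"deltas":{"type":"array","items":{"type":"array","items":{"type":"array","items":{"type":"number"}}}},"newtons":{"type":"number"}},"required":["deltas"]}

```bash
mkdir -p pics
cat > h.py <<'E'
import numpy as np,cv2
from cell import env
def snap(n,f):
    s=env.snapshot(n);cv2.imwrite('pics/'+f+'.png',s['img']);np.savez('pics/'+f,**{k:np.array(v) for k,v in s.items()});return s
def proj(f,P):
    s=np.load('pics/'+f+'.npz');T=s['cam_to_world'];fl=192/np.tan(np.radians(s['fovy'])/2)
    p=(np.atleast_2d(P)-T[:3,3])@T[:3,:3];return np.c_[s['cx']+fl*p[:,0]/p[:,2],s['cy']+fl*p[:,1]/p[:,2]]
def ray(f,u,v,z):
    s=np.load('pics/'+f+'.npz');T=s['cam_to_world'];fl=192/np.tan(np.radians(s['fovy'])/2)
    d=T[:3,:3]@np.array([(u-s['cx'])/fl,(v-s['cy'])/fl,1]);o=T[:3,3];return o+d*(z-o[2])/d[2]
E
python3 - <<'E'
from h import *
a=snap('top','t0');b=snap('side','s0')
for s in(a,b):print(s['cam_to_world'].round(2),s['fovy'],s['cx'],s['cy'])
cv2.imwrite('pics/t0b.png',cv2.resize(a['img'],(800,600)));cv2.imwrite('pics/s0b.png',cv2.resize(b['img'],(800,600)))
print(env.read_state())
E
```

```text
[[ 3.00000e-02 -9.90000e-01  1.10000e-01  4.10110e+02]
 [-1.00000e+00 -3.00000e-02 -1.00000e-02  4.44700e+01]
 [ 2.00000e-02 -1.10000e-01 -9.90000e-01  1.29392e+03]
 [ 0.00000e+00  0.00000e+00  0.00000e+00  1.00000e+00]] 56.85189948027583 253.94877552107198 192.034546476188
[[-7.3000e-01 -3.3000e-01  6.0000e-01  2.5300e+00]
 [-6.8000e-01  3.4000e-01 -6.5000e-01  6.2559e+02]
 [ 1.0000e-02 -8.8000e-01 -4.7000e-01  5.8004e+02]
 [ 0.0000e+00  0.0000e+00  0.0000e+00  1.0000e+00]] 57.6707164879812 250.9919720069417 195.16281791420167
{'time': 0.1, 'joint_pos': array([-1.55431938e+00,  1.81513286e-01,  1.60790235e+00, -5.18762567e-05,
        1.35376252e+00, -2.06293254e-01]), 'qvel': array([ 1.86635429e-04, -1.85616034e-03, -2.69495046e-03,  1.09018670e-05,
       -5.85295079e-05, -1.69967695e-04]), 'effort': array([ 6.49849335e-04, -4.34821379e+01, -3.42695403e+01,  7.03657698e-02,
        3.39419302e-02, -4.68184271e-05]), 'tool_pos': array([ 127.03458043, -560.33274333,  256.87675671]), 'tcp_rot': array([-3.12054917e+00, -3.49045001e-01, -1.56731916e-04]), 'contact_force': array([-0.40618324,  0.00654531, -0.42040148]), 'wrist_torque': array([-0.01025961, -0.02734045, -0.01188368]), 'grip_width': 87.75386467044892}
```

View pics/t0b.png

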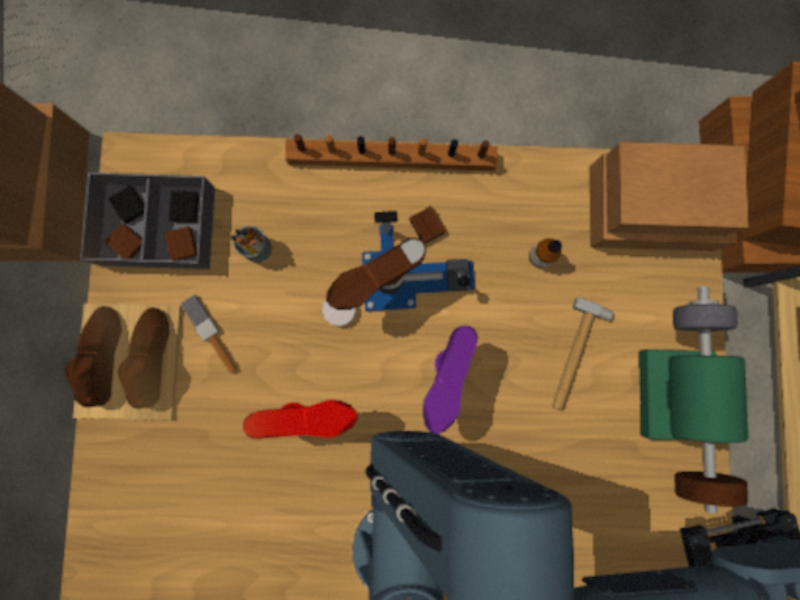

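View pics/s0b.png

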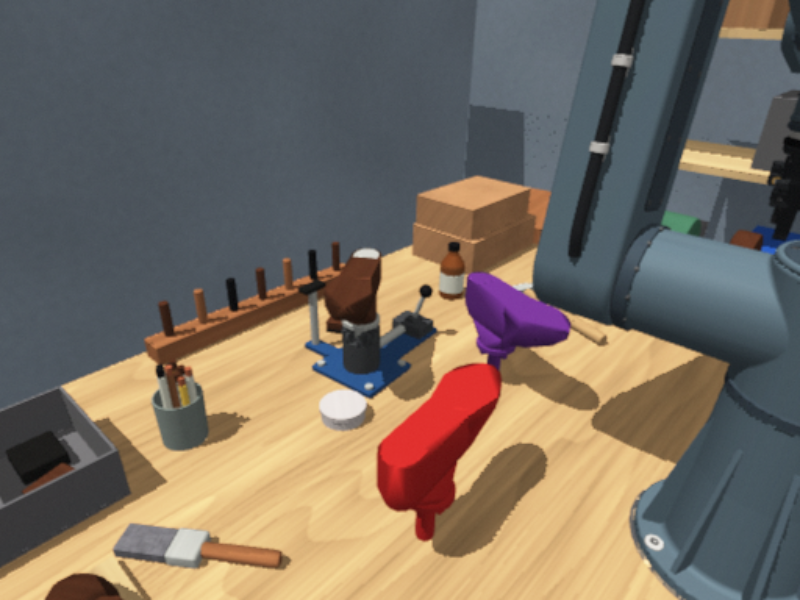

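Candidates in the top view: the dark brown last on the blue jack (375,275), the purple one (450,380), the red one (300,418) and the brown boots (97,355)/(145,355). I choose the one on the blue jack. A close crop will check that.

Run:
```python
from h import *
a=cv2.imread('pics/t0.png')[120:215,195:320];b=cv2.imread('pics/s0.png')[145:265,180:310]
cv2.imwrite('pics/c.png',cv2.resize(a,None,fx=6.4,fy=6.3,interpolation=cv2.INTER_CUBIC))
cv2.imwrite('pics/d.png',cv2.resize(b,None,fx=5,fy=5,interpolation=cv2.INTER_CUBIC))
```

```text
(no output)
```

View pics/c.png

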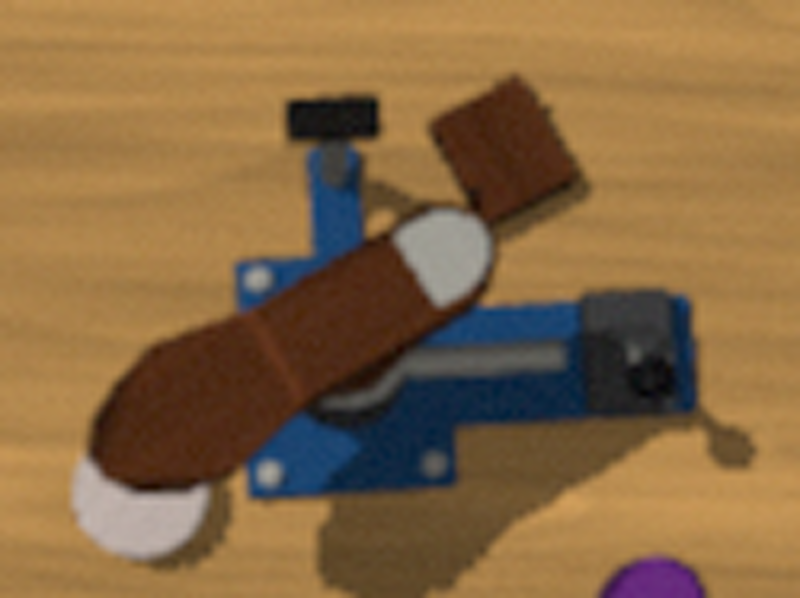

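View pics/d.png

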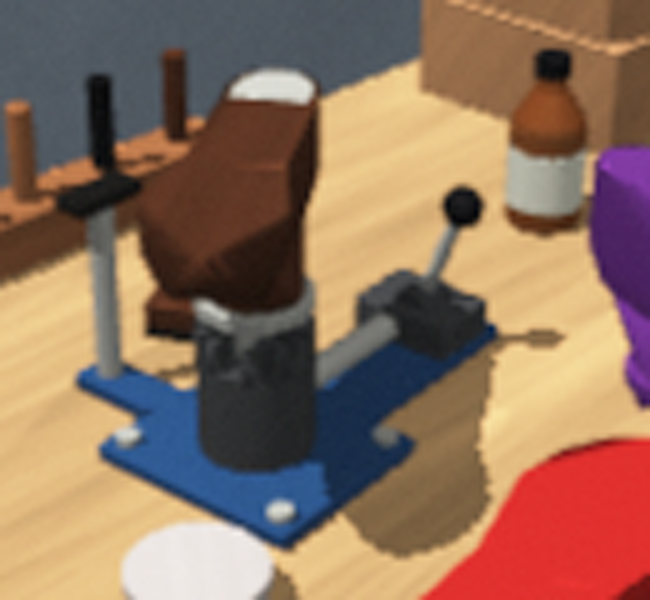

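The crops show the brown last on the jack with its white heel at (445,255) and its toe at lower left (110,470). The black toe-rest pad is at (333,118) and the lever ball at (653,375). In the side view the ball is at (463,207).

Run:
```python
from h import *
def t(X,Y,z):return ray('t0',195+X/6.4,120+Y/6.3,z)
def s(X,Y,z):return ray('s0',180+X/5,145+Y/5,z)
for n,X,Y,z in [('rest',333,118,138),('b1',257,278,15),('b2',268,472,15),('b3',434,465,15),('heeltip',472,222,208),('toetip',108,472,208),('u1',395,240,208),('u2',250,312,208),('l1',440,306,208),('l2',305,400,208),('ball',653,375,106),('heelblk',508,150,26)]:print(n,t(X,Y,z).round(1))
for n,X,Y,z in [('rest',98,193,138),('b1',128,435,15),('b2',280,511,15),('b3',388,437,15),('ball',463,207,106),('colbot',258,440,12)]:print('S',n,s(X,Y,z).round(1))
```

```text
rest [720.8  57.2 138. ]
b1 [657.4  99.1  15. ]
b2 [544.3  89.   15. ]
b3 [551.2  -4.9  15. ]
heeltip [651.5 -12.9 208. ]
toetip [521.8 159.  208. ]
u1 [641.2  24.4 208. ]
u2 [603.   93.6 208. ]
l1 [608.8   1.6 208. ]
l2 [560.1  65.6 208. ]
ball [ 593.3 -116.2  106. ]
heelblk [735.2 -42.1  26. ]
S rest [715.3  65.2 138. ]
S b1 [658.5  99.2  15. ]
S b2 [544.6  90.1  15. ]
S b3 [549.8  -2.7  15. ]
S ball [ 594.  -117.2  106. ]
S colbot [604.5  48.1  12. ]
```

Run:
```python
from h import *
from scipy.optimize import least_squares
def tri(a,b):
    pa=np.array([195+a[0]/6.4,120+a[1]/6.3]);pb=np.array([180+b[0]/5,145+b[1]/5])
    r=least_squares(lambda P:np.r_[proj('t0',P)[0]-pa,proj('s0',P)[0]-pb],[600,50,150]);return r.x.round(1),r.cost
print('white',tri((445,255),(275,88)))
print('fold up',tri((250,312),(285,165)),'fold low',tri((305,400),(190,165)))
print('fold up',tri((250,312),(190,165)),'fold low',tri((305,400),(285,165)))
print('ball',tri((653,375),(463,207)),'rest',tri((333,118),(98,193)))
out=[]
for f,o,k in(('t0',(195,120),6.4),('s0',(180,145),5)):
    im=cv2.imread('pics/c.png' if f=='t0' else 'pics/d.png')
    for yaw,c in((124,(0,255,0)),(64.5,(0,255,255))):
        y=np.radians(yaw);R=np.array([[np.cos(y),-np.sin(y),0],[np.sin(y),np.cos(y),0],[0,0,1]])
        def L(P):return ((proj(f,np.array(P)@R.T+[604,47.5,103])-o)*(k,6.3 if f=='t0' else 5)).round().astype(int)
        cv2.polylines(im,[L([[-82,0,105],[-60,-26,105],[38,-26,105],[90,-37,105],[144,0,105],[90,37,105],[38,26,105],[-60,26,105]])],1,c,1)
        cv2.polylines(im,[L([[34*np.cos(a),34*np.sin(a),0] for a in np.linspace(0,6.28,30)])],1,c,1)
        cv2.polylines(im,[L([[144,0,105],[144,0,88],[34,0,36]])],0,c,1)
    out.append(cv2.resize(im,(400,int(im.shape[0]*400/im.shape[1]))) if 0 else im)
cv2.imwrite('pics/ov.png',np.hstack([cv2.resize(o,(400,400)) for o in out]))
```

```text
white (array([6.353e+02, 3.000e-01, 2.069e+02]), np.float64(0.06133838764948434))
fold up (array([581.7,  74.2, 205.5]), np.float64(72.34221184749629)) fold low (array([582.9,  86.1, 203.6]), np.float64(76.94255444944083))
fold up (array([603.7,  93.6, 202.1]), np.float64(0.013101866204030898)) fold low (array([561.3,  66.6, 206.9]), np.float64(0.16014562474121122))
ball (array([ 593.2, -116.2,  106.7]), np.float64(0.00024409176084962345)) rest (array([723.1,  58.1, 132.7]), np.float64(0.09822203991550435))
```

View pics/ov.png

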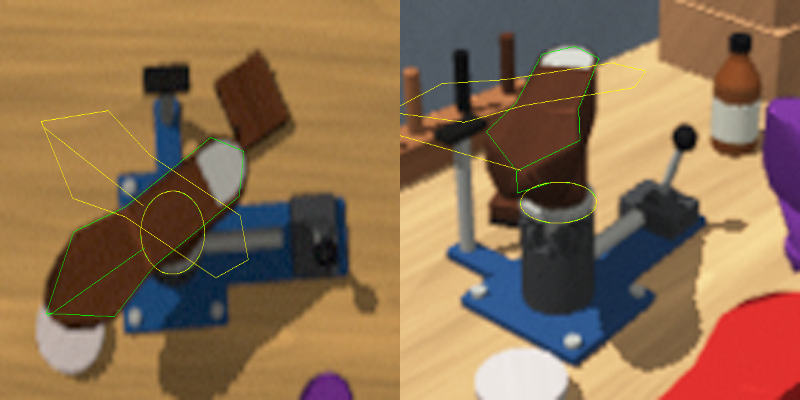

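The toe stands about 123.5° in world yaw against the jack's 4.5°. It is therefore about 119° from the rest, which is outside the 30–80° stated, though length, height and both views agree. The jack axis is at about (604, 47.5). I'm moving to above the last with tool x along the last's x.

Emit:
drive_tool:
  deltas:
    - [[0, 0, 8, 34, 43, 6, 88], [0, 0, 16, 68, 86, 12, 88], [0, 0, 24, 102, 129, 18, 88], [0, 0, 32, 136, 172, 24, 88], [0, 0, 40, 170, 215, 30, 88], [0, 0, 48, 204, 258, 36, 88], [0, 0, 56, 238, 301, 42, 88], [0, 0, 64, 272, 344, 48, 88], [0, 0, 72, 306, 387, 48, 88], [0, 0, 80, 340, 430, 48, 88]]

```text
time: 1.35
tool_pos: [467.8, -128.7, 304.9]
tcp_rot: [-2.161, -2.279, 0.001]
contact_force: [0.6, -0.3, -0.1]
grip_width: 88.0
```

Emit:
drive_tool:
  deltas:
    - [[0, 0, 7.6, 34, 44, -4, 88], [0, 0, 15.2, 68, 88, -8, 88], [0, 0, 22.8, 102, 132, -12, 88], [0, 0, 30.5, 136, 176, -15, 88], [0, 0, 30.5, 136, 176, -15, 88], [0, 0, 30.5, 136, 176, -15, 88]]

```text
time: 2.1
tool_pos: [603.3, 47.2, 289.2]
tcp_rot: [-1.486, -2.766, 0.003]
contact_force: [0.0, 0.3, -0.7]
grip_width: 88.3
```

Run:
```python
from h import *
s=snap('wrist','w1');st=env.read_state();print(st['tool_pos'],st['tcp_rot'],st['joint_pos'])
y=np.radians(123.5);R=np.array([[np.cos(y),-np.sin(y),0],[np.sin(y),np.cos(y),0],[0,0,1]])
im=cv2.resize(s['img'],(800,600))
p=proj('w1',np.array([[-82,0,105],[-60,-26,105],[38,-26,105],[90,-37,105],[144,0,105],[90,37,105],[38,26,105],[-60,26,105],[-82,0,105],[144,0,105]])@R.T+[604,47.5,103])*1.5625
cv2.polylines(im,[p.round().astype(int)],0,(0,255,0),1)
cv2.imwrite('pics/w1b.png',im)
```

```text
[603.27806139  46.64938963 289.57539723] [-1.4873306  -2.76559045  0.00302541] [-1.18137665e-01  2.23947217e-01  1.49117439e+00 -1.28339527e-03
  1.42850341e+00 -7.01896143e-01]
```

View pics/w1b.png

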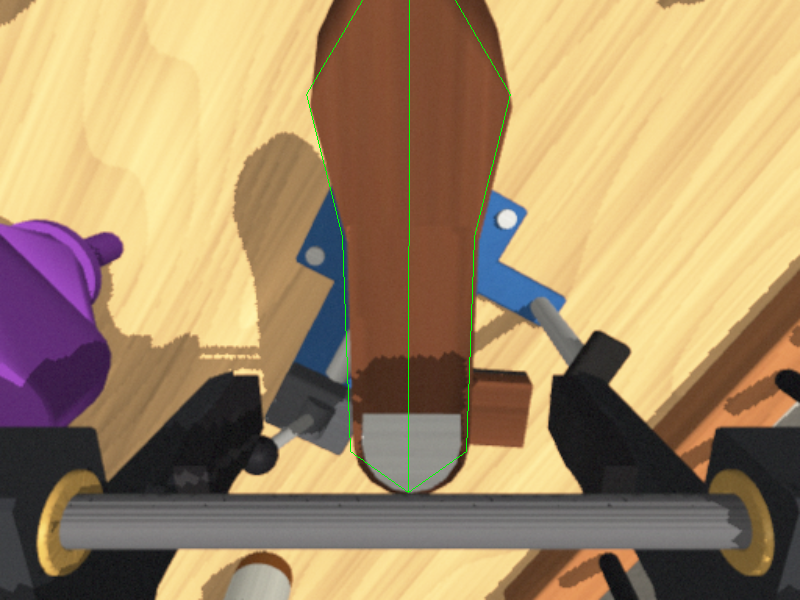

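The model outline lies on the last to within about 1 mm, with its centre line at column 409 and the jaws centred at about 406. I'm descending and gripping.

Emit:
drive_tool:
  deltas:
    - [[0, 0, 0, 0.7, 0.5, -40, 88], [0, 0, 0, 0.7, 0.5, -80, 88], [0, 0, 0, 0.7, 0.5, -101, 88], [0, 0, 0, 0.7, 0.5, -101, 50], [0, 0, 0, 0.7, 0.5, -101, 50], [0, 0, 0, 0.7, 0.5, -101, 50], [0, 0, 0, 0.7, 0.5, -101, 50], [0, 0, 0, 0.7, 0.5, -101, 50]]
  newtons: 15

```text
time: 3.15
tool_pos: [604.8, 47.2, 189.9]
tcp_rot: [1.487, 2.766, -0.001]
contact_force: [0.9, 0.8, 4.8]
grip_width: 51.9
```

Gripped at 51.9 mm, as the 52 mm width requires. Now turning clockwise.

Emit:
drive_tool:
  deltas:
    - [[0, 0, -9, -0.5, 0, 0, 50], [0, 0, -18, -0.5, 0, 0, 50], [0, 0, -27, -0.5, 0, 0, 50], [0, 0, -36, -0.5, 0, 0, 50], [0, 0, -45, -0.5, 0, 0, 50], [0, 0, -54, -0.5, 0, 0, 50], [0, 0, -63, -0.5, 0, 0, 50], [0, 0, -72, -0.5, 0, 0, 50], [0, 0, -81, -0.5, 0, 0, 50], [0, 0, -81, -0.5, 0, 0, 50]]

```text
time: 4.4
tool_pos: [604.5, 47.4, 190.1]
tcp_rot: [2.927, 1.14, -0.001]
contact_force: [1.6, 1.1, -0.1]
grip_width: 51.7
```

Emit:
drive_tool:
  deltas:
    - [[0, 0, -9, -0.3, 0, 0, 50], [0, 0, -18, -0.3, 0, 0, 50], [0, 0, -27, -0.3, 0, 0, 50], [0, 0, -34, -0.3, 0, -1, 50], [0, 0, -36, -0.3, 0, -2, 50], [0, 0, -38, -0.3, 0, -3, 50], [0, 0, -38, -0.3, 0, -5, 50], [0, 0, -38, -0.3, 0, -7, 50], [0, 0, -38, -0.3, 0, -7, 50]]

```text
time: 5.52
tool_pos: [603.9, 47.5, 182.5]
tcp_rot: [-3.139, -0.125, 0.003]
contact_force: [1.0, -0.4, -6.1]
grip_width: 52.1
```

Run:
```python
from h import *
s=snap('side','s2');st=env.read_state();print(st['tool_pos'],st['tcp_rot'],st['contact_force'],st['wrist_torque'])
cv2.imwrite('pics/s2b.png',cv2.resize(s['img'][110:265,150:350],(800,620))[:600])
```

```text
[603.93419433  47.45542937 182.57530501] [-3.13872937e+00 -1.25348980e-01  2.40048965e-03] [ 0.51335659  0.88895134 -5.76555482] [ 0.24747926 -0.21409187  0.01889533]
```

View pics/s2b.png

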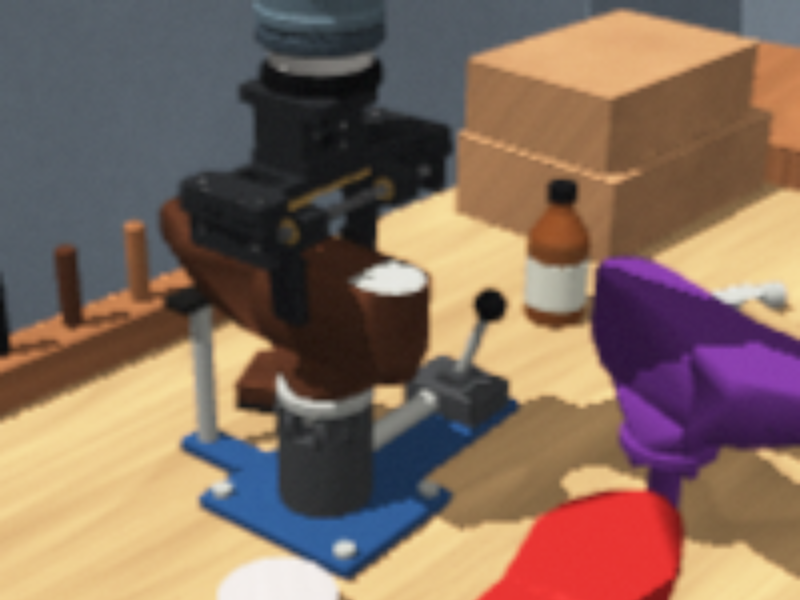

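The toe is over the rest. The last came down 7.5 mm with only its own weight on the wrist, so the lugs are in the notches. Lowering the rest of the way.

Emit:
drive_tool:
  deltas:
    - [[0, 0, 0, 0, 0, -2, 50], [0, 0, 0, 0, 0, -4, 50], [0, 0, 0, 0, 0, -6, 50], [0, 0, 0, 0, 0, -7, 50], [0, 0, 0, 0, 0, -7, 50]]

```text
time: 6.2
tool_pos: [604.6, 47.3, 176.9]
tcp_rot: [3.139, 0.125, 0.001]
contact_force: [-1.2, -0.9, 6.0]
grip_width: 52.0
```

Emit:
drive_tool:
  deltas:
    - [[0, 0, 0, 0, 0, 0, 88], [0, 0, 0, 0, 0, 0, 88], [0, 0, 0, 0, 0, 0, 88], [0, 0, 0, 0, 0, 0, 88], [0, 0, 0, 0, 0, 30, 88], [0, 0, 0, 0, 0, 70, 88], [0, 0, 0, 0, 0, 105, 40], [0, 0, 0, 0, 0, 105, 0], [0, 0, 0, 0, 0, 105, 0]]

```text
time: 7.32
tool_pos: [604.1, 47.3, 280.8]
tcp_rot: [-3.139, -0.125, 0.002]
contact_force: [0.2, 0.4, -0.2]
grip_width: 60.3
```

Run:
```python
from h import *
s=snap('side','s3');t=snap('wrist','w3');st=env.read_state();print(st['tool_pos'],st['tcp_rot'],st['grip_width'])
out=[]
for f,im in(('s3',s['img']),('w3',t['img'])):
    im=cv2.resize(im,None,fx=3,fy=3)
    for z,c in((90,(0,255,0)),(103,(0,255,255))):
        y=np.radians(4.5);R=np.array([[np.cos(y),-np.sin(y),0],[np.sin(y),np.cos(y),0],[0,0,1]])
        p=proj(f,np.array([[-82,0,105],[-60,-26,105],[38,-26,105],[90,-37,105],[144,0,105],[90,37,105],[38,26,105],[-60,26,105],[-82,0,105]])@R.T+[604,47.5,z])*3
        cv2.polylines(im,[p.round().astype(int)],0,c,1)
        if f=='s3':cv2.polylines(im,[(proj(f,np.array([[34*np.cos(a),34*np.sin(a),0] for a in np.linspace(0,6.28,30)])+[604,47.5,z])*3).round().astype(int)],1,c,1)
    out.append(im)
a=cv2.resize(out[0][360:780,450:960],(510,420));b=cv2.resize(out[1],(512,384))[:,100:390]
cv2.imwrite('pics/o3.png',np.hstack([a,cv2.resize(b,(290,420))]))
```

```text
[603.76303668  47.33576942 279.93144714] [-3.13873263 -0.12526755  0.00422258] 52.03963148740528
```

View pics/o3.png

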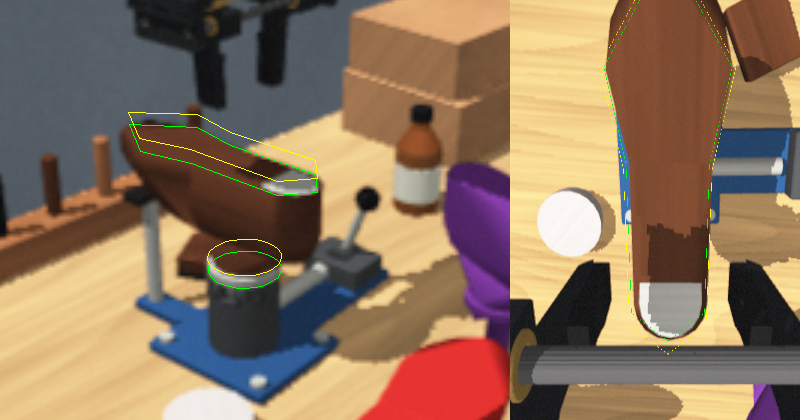

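The last sits on the home outline (green, z = 90) in yaw and height. The ball is at (367,200). Before lowering behind the lever, I'm checking clearance to the purple last.

Run:
```python
from h import *
for u,v in((465,327),(445,340),(478,335)):
  print(u,[ray('t0',u/1.5625,v/1.5625,z)[:2].round() for z in(60,120,180)])
for u,v in((490,275),(568,325),(480,362)):print('side',[ray('s0',u/1.5625,v/1.5625,z)[:2].round() for z in(60,120,180)])
t=snap('top','t4');cv2.imwrite('pics/t4.png',t['img'])
```

```text
465 [array([ 496., -126.]), array([ 491., -118.]), array([ 487., -109.])]
445 [array([465., -82.]), array([463., -76.]), array([460., -69.])]
478 [array([ 479., -155.]), array([ 475., -146.]), array([ 472., -136.])]
side [array([ 600., -355.]), array([ 531., -242.]), array([ 462., -129.])]
side [array([ 364., -268.]), array([ 323., -165.]), array([281., -62.])]
side [array([413., -47.]), array([366.,  31.]), array([319., 108.])]
```

Emit:
drive_tool:
  deltas:
    - [[0, 0, 0, -16, -55, 0, 0], [0, 0, 0, -32, -110, 0, 0], [0, 0, 0, -49, -165, -10, 0], [0, 0, 0, -49, -165, -50, 0], [0, 0, 0, -49, -165, -90, 0], [0, 0, 0, -49, -165, -130, 0], [0, 0, 0, -49, -165, -168, 0], [0, 0, 0, -49, -165, -168, 0], [0, 0, 0, -49, -165, -168, 0]]

```text
time: 8.6
tool_pos: [555.3, -117.8, 112.8]
tcp_rot: [-3.139, -0.125, 0.003]
contact_force: [1.0, 1.3, 0.8]
grip_width: 0.3
```

Emit:
drive_tool:
  deltas:
    - [[0, 0, 0, 8, 0.6, 0, 0], [0, 0, 0, 16, 1.2, 0, 0], [0, 0, 0, 24, 1.8, 0, 0], [0, 0, 0, 32, 2.4, 0, 0], [0, 0, 0, 40, 3, 0, 0], [0, 0, 0, 48, 3.6, 0, 0], [0, 0, 0, 56, 4.2, 0, 0], [0, 0, 0, 64, 4.8, 0, 0], [0, 0, 0, 70, 5.2, 0, 0], [0, 0, 0, 70, 5.2, 0, 0]]

```text
time: 9.85
tool_pos: [625.8, -112.7, 112.7]
tcp_rot: [3.139, 0.126, -0.003]
contact_force: [-0.5, 0.7, 0.5]
grip_width: 0.5
```

Run:
```python
from h import *
s=snap('side','s5')
cv2.imwrite('pics/s5b.png',cv2.resize(s['img'][130:250,200:350],(750,600)))
```

```text
(no output)
```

View pics/s5b.png

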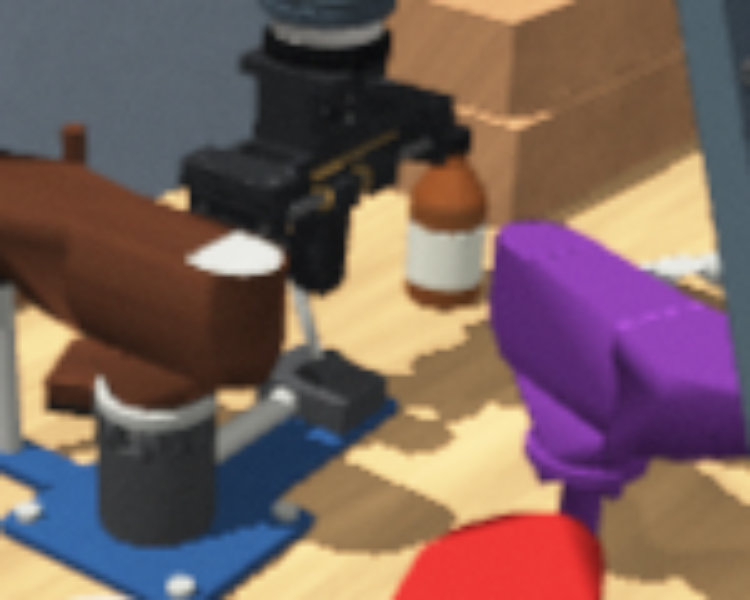

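The lever now leans to the far side, with the rod at (303,320) and the ball behind the fingers. I'll press on gently to feel for the stop.

Emit:
drive_tool:
  deltas:
    - [[0, 0, 0, 2, 0, 0, 0], [0, 0, 0, 4, 0, 0, 0], [0, 0, 0, 5, 0, 0, 0], [0, 0, 0, 5, 0, 0, 0]]

```text
time: 10.4
tool_pos: [630.5, -112.7, 112.7]
tcp_rot: [-3.139, -0.125, 0.003]
contact_force: [-0.1, 0.5, -0.3]
grip_width: 0.3
```

Emit:
drive_tool:
  deltas:
    - [[0, 0, 0, 1.5, 0, 0, 0], [0, 0, 0, 3, 0, 0, 0], [0, 0, 0, 4, 0, 0, 0], [0, 0, 0, 4, 0, 0, 0]]

```text
time: 10.9
tool_pos: [634.7, -112.6, 112.7]
tcp_rot: [-3.139, -0.126, 0.003]
contact_force: [0.2, -0.8, -1.0]
grip_width: 0.2
```

Emit:
drive_tool:
  deltas:
    - [[0, 0, 0, 1.5, 0, 0, 0], [0, 0, 0, 3, 0, 0, 0], [0, 0, 0, 3, 0, 0, 0]]

```text
time: 11.28
tool_pos: [637.3, -112.6, 112.6]
tcp_rot: [-3.139, -0.126, 0.005]
contact_force: [-4.2, 0.9, 1.0]
grip_width: 0.4
```

Emit:
drive_tool:
  deltas:
    - [[0, 0, 0, -12, 0, 0, 0], [0, 0, 0, -30, 0, 0, 0], [0, 0, 0, -30, 0, 50, 0], [0, 0, 0, -30, -40, 100, 0], [0, 0, 0, -90, -100, 150, 0], [0, 0, 0, -140, -130, 180, 0], [0, 0, 0, -190, -160, 180, 0], [0, 0, 0, -190, -160, 180, 0]]

```text
time: 12.28
tool_pos: [445.3, -274.1, 294.1]
tcp_rot: [3.137, 0.123, -0.001]
contact_force: [0.3, -0.5, 0.1]
grip_width: 0.5
```

Run:
```python
from h import *
s=snap('side','s6');t=snap('top','t6')
a=cv2.resize(s['img'][130:250,200:350],(500,400));b=cv2.resize(t['img'][120:215,195:320],(500,380))
cv2.imwrite('pics/o6.png',np.vstack([a,b[:200]]) if 0 else cv2.resize(np.hstack([a[:380],b]),(800,304)))
```

```text
(no output)
```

View pics/o6.png

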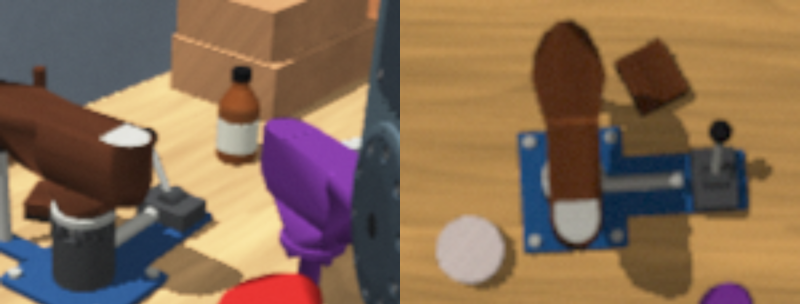

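Run:
```python
from h import *
p=ray('t6',295,160.9,104);print(p)
y=np.radians(4.5);d=p[:2]-[604,47.5];print('jack x,y',d@[np.cos(y),np.sin(y)],d@[-np.sin(y),np.cos(y)])
q=lambda X,Y,z:ray('t6',195+(X-400)/.8/4,120+Y*1.25/4,z)
h,t=q(576,242,195),q(568,22,195);print(h,t,np.degrees(np.arctan2(*(t-h)[1::-1])))
print(env.read_state()['contact_force']);env.finish_job()
```

```text
[ 657.75453402 -108.61411788  104.        ]
jack x,y 41.3402542113511 -159.8504022854845
[524.44472028  41.82605267 195.        ] [744.21223124  56.23890655 195.        ] 3.7522143969803246
[ 0.53696934 -0.68571915  0.64322854]
the job is handed in; nothing more can be done
```

I turned the last about 119° clockwise until it dropped home, then pushed the locking lever over to its far stop. I backed the arm clear and handed the job in at about 12.5 s. No verdict was reported.

**Last:**
- It went down 13.0 mm while gripped, and in the side view after release its collar sits on the rim.
- Heel and toe measure a yaw of about 3.8°, against about 4.5° for the jack.

**Lever:**
- The fingers felt the stop at about 4 N.
- The ball then measured 41 mm to the jack's +x side and 160 mm to its -y side. The stated end of swing is 38 mm, so the 3 mm difference is close to the camera error.

**Bystanders and arm:** The arm touched no bystander as far as I could see, though I did not measure their positions afterwards. At the end the arm was clear of everything and its force reading was near zero.

**Disagreement:** The toe started about 119° anticlockwise from the toe rest, not the 30 to 80° stated. The top, side and wrist views all agreed on this, so I acted on the images.

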